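# Put the spare tote away nested in the supply chest

### The job

Put the spare blue tote from the counter away in the white supply chest: slide open the clear lid over the empty tote, turn the spare round so that it nests right down inside the empty one (yellow ends together; the other way round it only stacks and the lid will not close), lower it in without letting it drop, and slide that lid fully shut again. Leave the other lid, the full tote and everything else on the counter as they are.

Things in the scene. Friction and masses are not known exactly. Their poses are not given: they have to be found in the camera images.
- chest: White chest fixed on the counter, 292 (x) by 402 (y) mm. Origin: centre of its underside; x away from the robot, y left. Inside 280 by 390, floor 5 thick, divider at y = 0, 65 high: left (+y) and right (-y) compartments, one with the empty tote, the other with the full one. Lid tracks at front and back reach 139 high. An open lid clears its compartment from |y| = 24 to the wall at 195 mm.
- lid_left (a joint): Left clear lid, m: 0 shut, 0.175 fully open. Opens by sliding to the chest's -y, over the right lid. Starts shut or up to 15 mm ajar; slides at about 2 N and stays where left. Plate 5 mm thick, underside 131 mm above the counter, over y = -6 to 199 mm when shut.
- lid_right (a joint): Right clear lid, m: 0 shut, 0.175 fully open. Opens by sliding to the chest's +y, under the left lid. Starts shut or up to 15 mm ajar; slides at about 2 N and stays where left. Plate 5 mm thick, underside 120 mm above the counter, over y = -199 to 6 mm when shut.
- lid_left_handle (a point): Top centre of the left lid's handle: an upright black bar, 150 mm along the chest's x, 12 mm thick, on the lid's outer (+y) edge, top 162 mm above the counter, 26 mm above its lid; moves with the lid. It can be pushed from either side with shut fingers or pinched from above.
- lid_right_handle (a point): Top centre of the right lid's handle: the same bar on that lid's outer (-y) edge, top also 162 mm above the counter. Fully open, it stands 6 mm from the edge of the left lid, whose upper face is 136 mm above the counter: keep fingers above 140 mm there.
- spare_tote: Blue open stack-nest tote, loose on the counter, 0.22 to 0.37 kg, 198 (x) by 122 (y) by 78 mm high. Origin: centre of its underside, z up. A grip rail at each end: yellow at -x, blue at +x. Starts about half a turn from the totes in the chest. Walls slope in to a floor of 150 by 92 mm. Hollow columns at x = 52 and -18 on both long sides fit over another's columns only the same way round.
- empty_tote: The same tote, 0.28 kg, empty and loose in one compartment near y = 106 or -106 mm in the chest's frame, 40 mm free beyond each end; yellow end (-x) to the robot. Origin: underside centre, 5 mm above the counter. The spare set in it the same way round nests, origin 30 mm above this one's (play 5 mm on entry, 2.5 mm nested; rim then 113 mm above the counter); half a turn off it stacks 72 mm above.
- full_tote: The same tote filled with cartons and small bottles, up to 92 mm high, 0.95 kg, in the other compartment. To be left alone. Origin: centre of its underside.
- spare_grip (a point): Top centre of the spare tote's yellow rail, on the rim, 93 mm from its origin along -x, 78 mm up. Rim and rail form an upright lip 12 mm thick (x), 80 mm wide (y), 26 mm deep, free on both sides, to be pinched from above 15 to 20 mm deep; the blue end has the same. In the chest there are 40 mm outside the lip, so open the fingers only part way.
- empty_grip (a point): Top centre of the empty tote's yellow rail, the same point on that tote.
- softener: White softener bottle with a blue cap, 85 mm across, 197 mm high, loose, standing beyond the tote. Leave alone. Origin: centre of its underside.
- carton: Orange carton, 55 by 120 by 135 mm high, loose, at the back right. Leave alone. Origin: centre of its underside.
- spray: Amber spray bottle with a white trigger head, 68 mm across, 191 mm high, loose, at the right beyond the spare tote. Leave alone. Origin: centre of its underside.
- scoop_cup: White measuring cup, 72 mm across, 55 mm high, loose, left of the chest. Leave alone. Origin: centre of its underside.
- lint_brush: Wooden clothes brush with black bristles, 190 mm long, 45 mm wide, 31 mm high, lying loose near the robot on the left. Leave alone. Origin: centre of its underside.
There are look-alikes about, which are no part of the job. Leave any green look-alike of the spare_tote alone.

How it is judged:
By the outcome, as a careful person would: the job done as asked, in the order asked, and still so for the second after the job is handed in, with the robot touching nothing.
It also fails if it takes over 72 s, if anything falls off the work surface, if the arm or the gripper's body presses on something with over 40 N, if the wrist force passes 120 N, or if a joint passes its speed limit or range.

### The arm

A 7-joint arm with a two-finger parallel gripper is mounted at the origin on the work surface. World frame = base frame: x ahead of the robot, y to its left, z up, the work surface at z = 0. Lengths are in m, angles in rad, forces in N, time in s.
With the tool pointing down it reaches from about 0.4 to 0.85 m from the base axis. Payload 4.5 kg.
Tool frame: the origin (TCP) lies between the finger pads; the fingertips stand 19 mm ahead of it and the grasp point (between the pads) is the TCP; z points along the fingers, y is the direction in which the jaws open and shut (so a half turn about z gives the same grasp; the last joint's range is limited). The gripper opens to 85 mm and grips with 20 to 120 N. Pads are 22 mm wide; open, the fingers measure 114 mm over their backs; the gripper's body (76 mm by 85 mm) begins 54 mm behind the grasp point. The pads swing forward as they close: fully open they stand 13 mm farther back than shut.
Start: joints at [-1.069, 0.689, -0.195, 1.565, 0.157, 0.902, -0.215], TCP at [0.282, 0.558, 0.25] pointing down, gripper open.
Joint ranges: [-3.01, 3.01], [-0.46, 2.08], [-1.47, 1.51], [0.13, 2.56], [-1, 4.14], [0.04, 2.09], [-2.66, 2.66]. Speed limits (rad/s): [2.57, 2.57, 3.14, 3.14, 3.14, 3.14, 3.14].

### API

Orientations are given as [roll, pitch, yaw] about the fixed x, y, z axes, in that order (R = Rz(yaw) Ry(pitch) Rx(roll)).
In Python, from bench import observe, cams, manip gives the robot as it stands.
- The arm moves only by the tool servo_tool, never from a script. Its argument "moves" is a list that holds one entry, the list of rows, each a list of 5 numbers: the closure in counts, from 0 (fully open) to 255 (shut), then the shift along the tool's x, y, z in m, then the turn about the tool's z in degrees. In form: [[[gripper, dx, dy, dz, twist], ...]]. A call has 1 to 8 rows; each row is the pose to reach, as a shift and turn from the pose measured when the call began, along the tool's axes at that moment; what a row does not reach only later rows make up. A row lasts 1/12 s, in which the tool goes at most 41.7 mm and 7.16 degrees, less where a joint would pass 70% of its speed; a pose out of reach is approached as far as the arm can. A call with a gripper value outside its range is refused whole. The fingers move at their own pace and stop on an object; "grip_force" is the grip in N (left out, the last holds). Time passes only in rows, so rows that repeat a pose let the fingers close. It gives the time, the measured TCP pose, the force and the opening at its end, in the units of the state.
- observe(): the state, without advancing time (a new reading comes with each control period).
- cams.get_image(name): name is "scene" or "top" or "wrist"; returns a dict with "pixels" (480x640x3 uint8, red, green, blue), "range_z" (480x640 float32, m along the optical axis (not along the pixel's ray), 0 where there is no reading), "camera_matrix" (3x3 intrinsics, pixels), "k1" (the pictures are not rectified: a ray, as slopes to the right and down, at radius r is drawn at 1 + k1 r^2 times it, then the intrinsics apply), "extrinsics" (4x4, takes a point from camera to world coordinates). Camera axes: x right, y down, z forward; pixel columns grow to the right and rows downward; lengths in m; the calibration is good to about 2 mm. A picture is of the moment at which its call begins.
- manip.hand_in(): hands the job in, once; it reports no verdict.
The state is a dict: "time": time; "joint_positions": joint angles; "joint_velocities": joint speeds; "joint_torque": joint torques, N m; "position": TCP position; "ee_rot": TCP orientation; "force": force on the tool from outside, world axes, zero at the start; "ft_torque": the same for the moment, N m; "width": opening from 0.0 (shut) to 1.0 (fully open).
Only numpy, scipy, OpenCV 4.12 (cv2) and the standard library are available. Lean on these libraries where they do the work, as an engineer would, in place of code of your own. Each camera call takes 0.05 s, during which the arm holds its last target. There are 200 camera calls.

## Working session

There is one attempt and no reset: what is moved stays moved. The work goes in short steps, Python scripts to look and compute and a tool call to move; the robot and the scene stay as the last step left them, time stands still between calls to the robot, and variables do not carry over. Pictures are saved under pics/ and viewed, about 8 in all and at most 12, crops included, and the job is handed in when it is done.

Besides the shell and the picture viewer there is one more tool, called after ">>>" by a JSON object that holds its "api" and its "payload", one argument or row to a line. servo_tool: Moves the arm, as the interface text tells. Its arguments: {"type":"object","properties":{"moves":{"type":"array"},"grip_force":{"type":"number"}},"required":["moves"]}

```bash
mkdir -p pics; cat > h.py <<'E'
import numpy as np, cv2
from bench import observe, cams, manip
def get(n,save=None):
    d=cams.get_image(n)
    if save: cv2.imwrite('pics/'+save,d['pixels'][:,:,::-1])
    return d
def ray(d,uv):
    uv=np.atleast_2d(np.asarray(uv,float)); K=d['camera_matrix']
    p=(uv-[K[0,2],K[1,2]])/[K[0,0],K[1,1]]; q=p.copy()
    for _ in range(20): q=p/(1+d['k1']*(q**2).sum(1,keepdims=True))
    r=np.c_[q,np.ones(len(q))]; E=d['extrinsics']
    return E[:3,3], r@E[:3,:3].T
def plane(d,uv,z):
    o,r=ray(d,uv); return o+r*((z-o[2])/r[:,2:3])
def cloud(d):
    v,u=np.mgrid[0:480,0:640]; o,r=ray(d,np.c_[u.ravel(),v.ravel()])
    P=o+r*d['range_z'].reshape(-1,1); P[d['range_z'].ravel()==0]=np.nan
    return P.reshape(480,640,3)
E
python3 - <<'E'
from h import *
s=observe();print(s)
a=get('top','top1.png');b=get('scene','sc1.png');
for d in(a,b):print(d['extrinsics'].round(3),d['camera_matrix'],d['k1'])
np.savez('t1.npz',**a);np.savez('s1.npz',**b)
E
```

```text
{'time': 0.0, 'joint_positions': array([-1.06922964,  0.68999542, -0.19451357,  1.56641328,  0.15730381,
        0.90250922, -0.21508543]), 'joint_velocities': array([-4.64956501e-04, -6.86387877e-04, -1.25592390e-03, -2.49652516e-03,
        2.93365782e-04,  5.88950968e-07, -7.09686160e-04]), 'joint_torque': array([ 2.66310199e-04, -5.39607525e+01, -1.26682866e+00, -1.58538312e+01,
        8.86923925e-03,  9.64644947e-03,  2.12381430e-06]), 'position': array([0.28156047, 0.55725353, 0.24945843]), 'ee_rot': array([-3.13966588e+00,  1.46891485e-04,  2.67393565e+00]), 'force': array([ 0.42542029, -0.2682044 , -0.8460079 ]), 'ft_torque': array([-0.02918973, -0.0514532 ,  0.07762171]), 'width': 1.000034283352371}
[[-0.011 -0.994  0.105  0.32 ]
 [-1.     0.012  0.013 -0.004]
 [-0.014 -0.105 -0.994  1.679]
 [ 0.     0.     0.     1.   ]] [[539.4232076    0.         318.74281232]
 [  0.         539.4232076  236.13580423]
 [  0.           0.           1.        ]] -0.11903044900225536
[[ 0.923  0.346 -0.169  0.728]
 [ 0.386 -0.835  0.392 -0.585]
 [-0.006 -0.427 -0.904  1.497]
 [ 0.     0.     0.     1.   ]] [[600.62940005   0.         321.74422295]
 [  0.         600.62940005 255.06783375]
 [  0.           0.           1.        ]] -0.14342696954901252
```

View pics/top1.png

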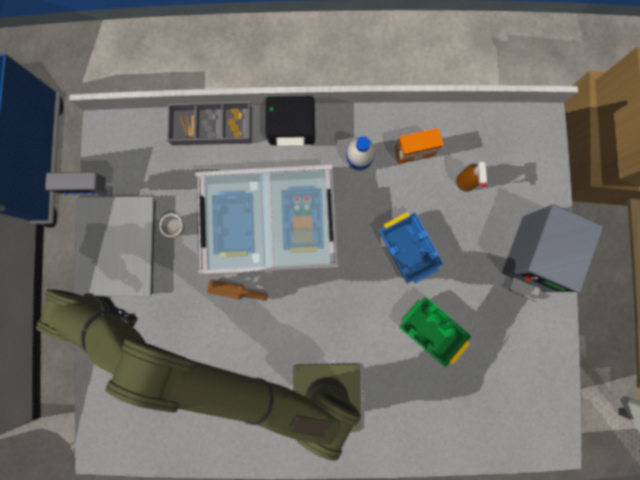

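View pics/sc1.png

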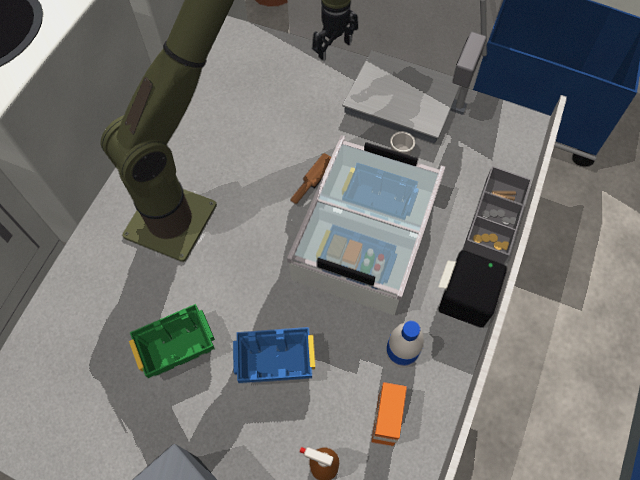

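The top view shows the chest at (265,220) with the empty tote in its left compartment (233,222) and the full one on the right. The lid handles are at (203,222) and (330,215). The spare is at (410,247) with its yellow end at (398,220); the green look-alike is at (435,330).

```bash
python3 - <<'E'
from h import *
for f in('t1.npz','s1.npz'):
    d=dict(np.load(f));P=cloud(d);im=d['pixels'];h=cv2.cvtColor(im,cv2.COLOR_RGB2HSV);z=P[...,2]
    X,Y=P[...,0],P[...,1]
    print(f)
    blk=(im.max(2)<60)&(z>.14)&(z<.175)&(X>.3)&(X<.85)
    n,l,st,c=cv2.connectedComponentsWithStats(blk.astype(np.uint8))
    for i in range(1,n):
        if st[i,4]>20:
            m=np.argwhere(l==i)[:,::-1].astype(np.float32);Q=plane(d,m,.162)
            r=cv2.minAreaRect((Q[:,:2]*1000).astype(np.float32));print('handle',st[i],r,np.nanmedian(z[l==i]))
    hh=h[...,0]
    for nm,lo,hi,zp in(('blue',100,120,.078),('yel',20,32,.078)):
        m=((hh>lo)&(hh<hi)&(h[...,1]>120)&(z>.062)&(z<.09)&(Y<-.1)&(X<.68)).astype(np.uint8)
        n,l,st,c=cv2.connectedComponentsWithStats(m)
        for i in range(1,n):
            if st[i,4]>20:
                q=np.argwhere(l==i)[:,::-1];Q=plane(d,q,zp);r=cv2.minAreaRect((Q[:,:2]*1000).astype(np.float32));print(nm,st[i],r,Q.mean(0).round(3))
    for a,b in((.0,.5),):
        m=((z>.133)&(z<.146)&(Y>-.15)&(Y<.4)&(X>.35)&(X<.85)&(im.min(2)>150))
        q=np.argwhere(m)[:,::-1];Q=plane(d,q,.139);print('chest rim',len(q),cv2.minAreaRect((Q[:,:2]*1000).astype(np.float32)))
E
```

```text
t1.npz
handle [328 190   5  50  92] ((541.915283203125, -15.772433280944824), (140.8353729248047, 5.225861549377441), 2.314838171005249) 0.161396702561576
handle [200 197   5  50 167] ((526.9262084960938, 349.1275329589844), (141.7522735595703, 10.358184814453125), 2.170416831970215) 0.1611555571691332
handle [534 280  12   5  22] ((340.5635070800781, -610.333251953125), (33.95120620727539, 5.177083969116211), 62.898380279541016) 0.15725461150807563
handle [547 285  13   6  22] ((324.174072265625, -649.7490234375), (38.126976013183594, 4.824949264526367), 67.6558609008789) 0.1504580185092409
blue [412 213  30  69 302] ((453.14361572265625, -304.01776123046875), (84.59469604492188, 203.5703582763672), 89.2594223022461) [ 0.436 -0.304  0.078]
blue [379 228  31  54 172] ((432.53326416015625, -210.16456604003906), (172.01968383789062, 25.2946720123291), 28.562755584716797) [ 0.426 -0.209  0.078]
yel [384 213  25  14 100] ((534.8644409179688, -214.40460205078125), (10.734800338745117, 81.19686126708984), 25.860698699951172) [ 0.535 -0.214  0.078]
yel [450 341  20  23 129] ((140.6417846679
[... 411 characters left out ...]
55] ((546.9832153320312, -23.95622444152832), (148.1158905029297, 21.790447235107422), 2.3655149936676025) 0.15892689524105075
blue [233 327  79  55 866] ((451.972900390625, -263.65521240234375), (187.55780029296875, 127.42533111572266), 27.129854202270508) [ 0.434 -0.271  0.078]
yel [308 335   7  33 150] ((537.9774169921875, -217.93740844726562), (11.159015655517578, 81.57334899902344), 27.096946716308594) [ 0.538 -0.218  0.078]
yel [129 339  14  31 162] ((142.970947265625, -395.4332275390625), (13.026782035827637, 83.66443634033203), 48.47756576538086) [ 0.142 -0.395  0.078]
chest rim 3697 ((550.4007568359375, 127.35665893554688), (315.4058532714844, 499.4970397949219), 4.0582756996154785)
```

>>> {"api": "servo_tool", "payload": {
  "moves": [
    [[120,-0.04,-0.01,0,-4],[120,-0.08,-0.02,0,-8],[120,-0.12,-0.03,0,-12],[120,-0.16,-0.04,0,-16],[120,-0.2,-0.05,0,-20],[120,-0.24,-0.058,0,-24],[120,-0.28,-0.068,0,-27],[120,-0.31,-0.077,0,-29]]
  ],
  "grip_force": 40
}}

```text
time: 0.77
position: [0.5268, 0.345, 0.2491]
ee_rot: [-3.138, 0.0, -3.104]
force: [0.9, -0.4, -0.6]
width: 0.531
```

```bash
python3 - <<'E'
from h import *
d=get('wrist','w1.png');s=observe();print(s['time'],s['joint_positions'].round(3),s['position'],s['ee_rot'],s['width'])
np.savez('w1.npz',**d)
P=cloud(d);im=d['pixels'];z=P[...,2]
m=(im.max(2)<70)&(z>.15)&(z<.175)&(P[...,1]>.3)&(P[...,1]<.42)
q=np.argwhere(m)[:,::-1];Q=plane(d,q,.162);print(len(q),cv2.minAreaRect((Q[:,:2]*1000).astype(np.float32)))
E
```

```text
0.8167 [-0.447  0.714 -0.362  1.542  0.303  0.944  0.692] [0.53261245 0.33813103 0.24865045] [-3.13223347  0.00411104 -3.11286478] 0.53377726206253
4208 ((530.039306640625, 351.7042236328125), (146.7907257080078, 11.495920181274414), 2.2160427570343018)
```

View pics/w1.png

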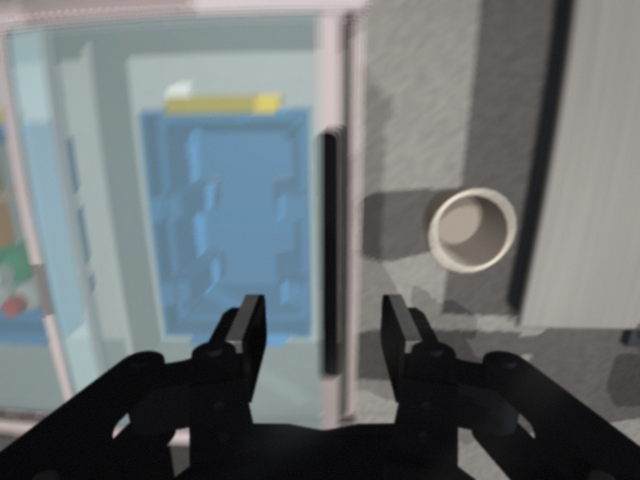

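>>> {"api": "servo_tool", "payload": {
  "moves": [
    [[120,0.002,0.013,0,-0.6],[120,0.002,0.013,0.03,-0.6],[120,0.002,0.013,0.06,-0.6],[120,0.002,0.013,0.075,-0.6],[120,0.002,0.013,0.087,-0.6],[120,0.002,0.013,0.087,-0.6],[120,0.002,0.013,0.087,-0.6]]
  ]
}}

```text
time: 1.4
position: [0.5301, 0.3511, 0.1614]
ee_rot: [-3.132, 0.003, -3.101]
force: [0.4, 0.4, -0.1]
width: 0.527
```

>>> {"api": "servo_tool", "payload": {
  "moves": [
    [[255,0,0,0,0],[255,0,0,0,0],[255,0,0,0,0],[255,0,0,0,0],[255,0,0,0,0],[255,0,0,0,0]]
  ]
}}

```text
time: 1.9
position: [0.5306, 0.3519, 0.1629]
ee_rot: [-3.134, 0.005, -3.102]
force: [-1.4, -1.0, 6.9]
width: 0.135
```

>>> {"api": "servo_tool", "payload": {
  "moves": [
    [[255,0,-0.01,0,0],[255,0,-0.03,0,0],[255,0,-0.055,0,0],[255,0,-0.08,0,0],[255,0,-0.105,0,0],[255,0,-0.13,0,0],[255,0,-0.15,0,0],[255,0,-0.15,0,0]]
  ]
}}

```text
time: 2.57
position: [0.5366, 0.1946, 0.1629]
ee_rot: [-3.127, 0.003, -3.108]
force: [0.7, -3.7, -7.6]
width: 0.131
```

```bash
python3 - <<'E'
from h import *
s=observe();print(s['position'],s['force'],s['width'])
for n in('top','scene'):
    d=get(n,n+'2.png');np.savez(n+'2.npz',**d)
im=cv2.imread('pics/scene2.png')[110:320,260:460];cv2.imwrite('pics/scene2c.png',cv2.resize(im,None,fx=2.8,fy=2.8))
E
```

```text
[0.53664314 0.19459683 0.16294454] [ 0.74943678 -3.72126874 -7.58598742] 0.13125461989009343
```

View pics/scene2c.png

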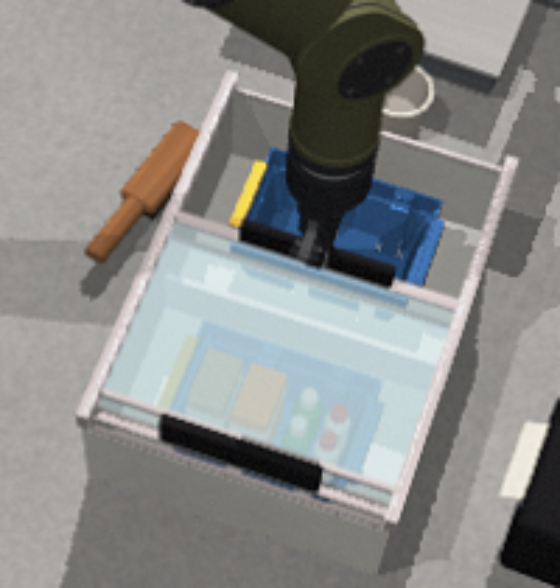

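The left lid is sliding over the right one, with the handle at (315,257) in the crop and the empty tote mostly exposed. I'll go on to the end stop in small steps.

>>> {"api": "servo_tool", "payload": {
  "moves": [
    [[255,0,-0.003,0,0],[255,0,-0.006,0,0],[255,0,-0.009,0,0],[255,0,-0.012,0,0],[255,0,-0.014,0,0],[255,0,-0.014,0,0]]
  ]
}}

```text
time: 3.17
position: [0.5369, 0.1883, 0.163]
ee_rot: [-3.136, 0.005, -3.102]
force: [1.2, 6.9, -11.6]
width: 0.127
```

>>> {"api": "servo_tool", "payload": {
  "moves": [
    [[255,0,-0.003,0,0],[255,0,-0.006,0,0],[255,0,-0.009,0,0],[255,0,-0.012,0,0],[255,0,-0.012,0,0]]
  ]
}}

```text
time: 3.58
position: [0.5369, 0.188, 0.1631]
ee_rot: [3.129, 0.008, -3.095]
force: [1.5, 21.3, -18.6]
width: 0.128
```

>>> {"api": "servo_tool", "payload": {
  "moves": [
    [[255,0,0,0,0],[130,0,0,0,0],[130,0,0,0,0],[130,0,0,0,0],[130,0,0,-0.02,0],[130,0,0,-0.05,0],[130,0,0,-0.08,0],[130,0,0,-0.11,0]]
  ]
}}

```text
time: 4.25
position: [0.5359, 0.1853, 0.2746]
ee_rot: [3.13, 0.007, -3.096]
force: [0.0, -0.9, -0.2]
width: 0.49
```

>>> {"api": "servo_tool", "payload": {
  "moves": [
    [[100,-0.01,0.03,-0.01,0],[100,-0.02,0.07,-0.02,0],[100,-0.02,0.085,-0.02,0],[100,-0.02,0.085,-0.02,0],[100,-0.02,0.085,-0.02,0]]
  ]
}}

```text
time: 4.67
position: [0.5515, 0.2708, 0.296]
ee_rot: [3.131, 0.008, -3.095]
force: [-0.4, -1.5, 0.6]
width: 0.605
```

```bash
cat > emp.py <<'E'
from h import *
import sys
t=sys.argv[1]
s=observe();print(s['time'],s['position'],s['ee_rot'],s['joint_positions'].round(2))
d=get('wrist',t+'.png');np.savez(t+'.npz',**d)
P=cloud(d);im=d['pixels'];h=cv2.cvtColor(im,cv2.COLOR_RGB2HSV);z=P[...,2]
zt=float(sys.argv[2])
for nm,lo,hi in(('yel',18,34),('blue',100,120)):
    m=((h[...,0]>lo)&(h[...,0]<hi)&(h[...,1]>110)&(abs(z-zt)<.006)).astype(np.uint8)
    m=cv2.morphologyEx(m,cv2.MORPH_OPEN,np.ones((3,3)))
    q=np.argwhere(m)[:,::-1]
    if len(q)>20:
        Q=plane(d,q,zt);print(nm,len(q),np.median(z[m>0]),cv2.minAreaRect((Q[:,:2]*1000).astype(np.float32)),Q[:,:2].min(0),Q[:,:2].max(0))
E
python3 emp.py w2 .083
```

```text
4.6667 [0.55153072 0.27083239 0.29602399] [ 3.13139654  0.00759185 -3.09495112] [-0.29  0.64 -0.43  1.55  0.29  1.01  0.82]
yel 1694 0.08513285602894982 ((439.72760009765625, 272.427001953125), (13.076863288879395, 80.16878509521484), 2.688199996948242) [0.43218983 0.23252789] [0.44725989 0.312546  ]
blue 5076 0.08391415940276825 ((536.8260498046875, 275.2994079589844), (187.71507263183594, 121.75394439697266), 2.125800848007202) [0.44100558 0.21174589] [0.63197346 0.33816672]
```

View pics/w2.png

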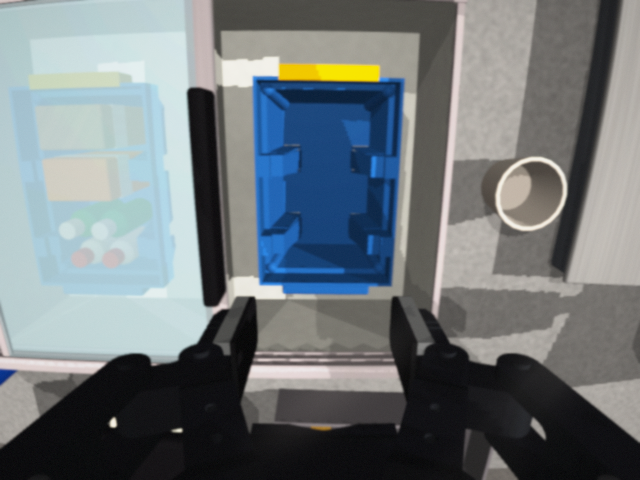

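>>> {"api": "servo_tool", "payload": {
  "moves": [
    [[100,0,-0.02,0,3],[100,0.005,-0.06,0,8],[100,0.01,-0.1,0,13],[100,0.015,-0.14,0,18],[100,0.02,-0.18,0,23],[100,0.022,-0.22,0,28],[100,0.024,-0.26,0,33],[100,0.026,-0.29,0,36]]
  ]
}}

```text
time: 5.38
position: [0.5371, -0.0285, 0.2928]
ee_rot: [3.134, 0.001, 2.547]
force: [0.7, -0.5, -0.5]
width: 0.605
```

>>> {"api": "servo_tool", "payload": {
  "moves": [
    [[100,-0.018,-0.028,0,4],[100,-0.038,-0.06,0,8],[100,-0.058,-0.092,0,12],[100,-0.078,-0.124,0,17],[100,-0.098,-0.156,0,21],[100,-0.12,-0.192,0,25],[100,-0.15,-0.239,0,29],[100,-0.15,-0.239,0,29]]
  ]
}}

```text
time: 6.05
position: [0.5229, -0.3208, 0.291]
ee_rot: [3.141, 0.002, 2.026]
force: [-0.3, -0.6, 0.7]
width: 0.611
```

>>> {"api": "servo_tool", "payload": {
  "moves": [
    [[100,0,0,0,0],[100,0,0,0,0]]
  ]
}}

```text
time: 6.22
position: [0.52, -0.3241, 0.2906]
ee_rot: [-3.139, 0.002, 2.02]
force: [-0.5, 0.2, 0.6]
width: 0.608
```

```bash
python3 emp.py w3 .078
```

```text
6.2167 [ 0.51998634 -0.32412829  0.29061415] [-3.13937742e+00  2.46796353e-03  2.01977311e+00] [ 0.55  0.62 -0.12  1.56  0.09  0.96  0.85]
yel 1554 0.08016312335485992 ((536.2794799804688, -217.04139709472656), (12.579419136047363, 80.36068725585938), 27.150957107543945) [ 0.51334332 -0.25452259] [ 0.55886208 -0.17863713]
blue 7174 0.07897584767219179 ((544.9703979492188, -212.2423553466797), (403.0761413574219, 122.6329345703125), 26.854650497436523) [ 0.34549007 -0.35345217] [ 0.74250945 -0.09237269]
```

View pics/w3.png

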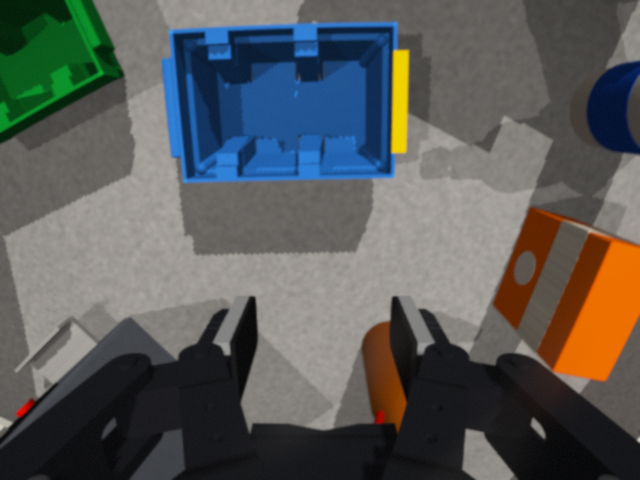

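The spare's yellow rail is at (400,100) in the wrist view, clear on both sides. The measured lip centre is (0.536,-0.217) with its axis at 27°.

>>> {"api": "servo_tool", "payload": {
  "moves": [
    [[120,0.03,0.02,0,0],[120,0.06,0.04,0.02,-1],[140,0.089,0.061,0.05,-1.3],[140,0.089,0.061,0.08,-1.3],[140,0.089,0.061,0.11,-1.3],[140,0.089,0.061,0.13,-1.3],[140,0.089,0.061,0.13,-1.3],[140,0.089,0.061,0.13,-1.3]]
  ]
}}

```text
time: 6.93
position: [0.5368, -0.2123, 0.1604]
ee_rot: [-3.14, -0.002, 2.05]
force: [0.9, -0.0, 0.7]
width: 0.453
```

```bash
python3 emp.py w4 .078
```

```text
6.9333 [ 0.53684634 -0.21230588  0.16042746] [-3.14040124e+00 -1.57491193e-03  2.04953107e+00] [ 0.36  0.75 -0.1   1.8   0.12  0.61  0.66]
yel 2954 0.08027429003868734 ((536.515625, -217.03128051757812), (11.690071105957031, 82.15167236328125), 26.7821102142334) [ 0.51379749 -0.25633454] [ 0.5596975 -0.1787092]
blue 11924 0.07878834019496257 ((538.6707763671875, -215.93865966796875), (390.60888671875, 123.93212890625), 26.897550582885742) [ 0.35192726 -0.35549107] [ 0.72599555 -0.11975991]
```

>>> {"api": "servo_tool", "payload": {
  "moves": [
    [[140,-0.004,-0.0025,0.01,0.5],[140,-0.004,-0.0025,0.035,0.5],[140,-0.004,-0.0025,0.06,0.5],[140,-0.004,-0.0025,0.075,0.5],[140,-0.004,-0.0025,0.081,0.5],[140,-0.004,-0.0025,0.081,0.5],[140,-0.004,-0.0025,0.081,0.5]]
  ]
}}

```text
time: 7.57
position: [0.5383, -0.2184, 0.0816]
ee_rot: [3.139, 0.002, 2.039]
force: [-0.6, 0.8, 0.6]
width: 0.457
```

>>> {"api": "servo_tool", "payload": {
  "moves": [
    [[255,0,0,0,0],[255,0,0,0,0],[255,0,0,0,0],[255,0,0,0,0],[255,0,0,0,0],[255,0,0,0,0]]
  ],
  "grip_force": 70
}}

```text
time: 8.07
position: [0.5392, -0.2189, 0.0832]
ee_rot: [3.138, 0.004, 2.039]
force: [-0.9, -0.4, 5.3]
width: 0.116
```

>>> {"api": "servo_tool", "payload": {
  "moves": [
    [[190,0,0,0,0],[190,0,0,0.003,0],[190,-0.001,-0.002,0.006,0],[190,-0.001,-0.002,0.007,0],[255,-0.001,-0.002,0.007,0],[255,-0.001,-0.002,0.007,0],[255,-0.001,-0.002,0.007,0],[255,-0.001,-0.002,0.007,0]]
  ],
  "grip_force": 80
}}

```text
time: 8.73
position: [0.5378, -0.2207, 0.076]
ee_rot: [3.138, 0.004, 2.039]
force: [-0.8, -0.3, -1.5]
width: 0.12
```

>>> {"api": "servo_tool", "payload": {
  "moves": [
    [[255,0,0,-0.004,0],[255,0,0,-0.012,0],[255,0,0,-0.03,0],[255,0,0,-0.055,0],[255,0,0,-0.08,0],[255,0,0,-0.09,0],[255,0,0,-0.09,0]]
  ]
}}

```text
time: 9.32
position: [0.539, -0.2211, 0.1688]
ee_rot: [3.134, 0.008, 2.039]
force: [0.5, 0.1, -3.2]
width: 0.12
```

```bash
python3 - <<'E'
from h import *
s=observe();print(s['joint_positions'].round(2),s['ft_torque'])
d=get('scene','sc3.png');cv2.imwrite('pics/sc3c.png',cv2.resize(d['pixels'][220:480,100:440,::-1],None,fx=2,fy=2))
E
```

```text
[ 0.37  0.74 -0.1   1.79  0.12  0.61  0.66] [ 0.11724771 -0.34564863 -0.00911361]
```

View pics/sc3c.png

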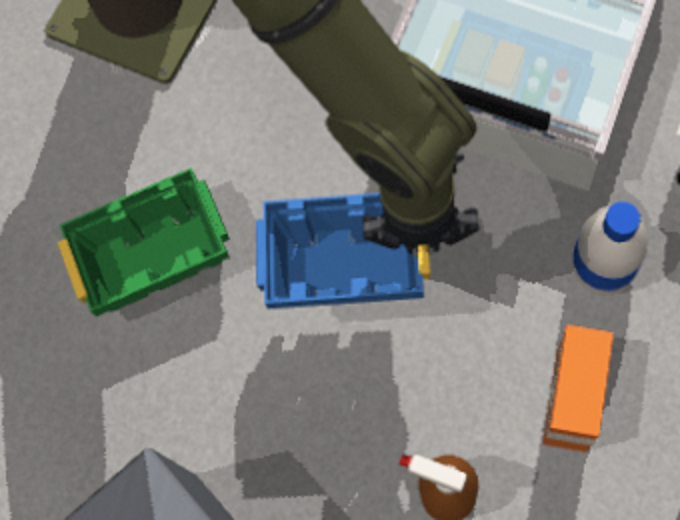

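The spare hangs level in the grip at (340,250) in the crop, clear of the green tote. I'll lift it and turn it round.

>>> {"api": "servo_tool", "payload": {
  "moves": [
    [[255,0,0,-0.01,0],[255,0,0,-0.03,0],[255,0,0,-0.055,0],[255,0,0,-0.08,0],[255,0,0,-0.105,0],[255,0,0,-0.13,0],[255,0,0,-0.14,0],[255,0,0,-0.14,0]]
  ]
}}

```text
time: 10.03
position: [0.5379, -0.2206, 0.3086]
ee_rot: [3.134, 0.008, 2.039]
force: [-0.2, -0.5, -3.2]
width: 0.117
```

>>> {"api": "servo_tool", "payload": {
  "moves": [
    [[255,0.008,0.002,0,-2],[255,0.022,0.006,0,-6],[255,0.038,0.011,0,-11],[255,0.055,0.015,0,-16],[255,0.072,0.02,0,-22],[255,0.09,0.025,0,-28],[255,0.106,0.03,0,-34],[255,0.122,0.034,0,-39]]
  ]
}}

```text
time: 10.7
position: [0.5113, -0.0945, 0.3055]
ee_rot: [3.141, 0.007, 2.728]
force: [-0.3, 0.1, -3.5]
width: 0.12
```

>>> {"api": "servo_tool", "payload": {
  "moves": [
    [[255,0.009,0.013,0,-5],[255,0.018,0.026,0,-10],[255,0.027,0.039,0,-15],[255,0.036,0.052,0,-20],[255,0.045,0.065,0,-25],[255,0.054,0.078,0,-30],[255,0.063,0.091,0,-35],[255,0.072,0.104,0,-39]]
  ]
}}

```text
time: 11.37
position: [0.4852, 0.0307, 0.3031]
ee_rot: [-3.139, 0.001, -2.868]
force: [-0.9, -0.5, -3.7]
width: 0.123
```

>>> {"api": "servo_tool", "payload": {
  "moves": [
    [[255,-0.001,0.016,-0.001,-5],[255,-0.002,0.032,-0.002,-10],[255,-0.004,0.048,-0.003,-15],[255,-0.005,0.064,-0.004,-20],[255,-0.006,0.08,-0.005,-25],[255,-0.008,0.096,-0.005,-30],[255,-0.009,0.112,-0.005,-34],[255,-0.01,0.126,-0.005,-38]]
  ]
}}

```text
time: 12.03
position: [0.4593, 0.156, 0.3067]
ee_rot: [-3.141, -0.003, -2.199]
force: [-0.1, 0.3, -3.5]
width: 0.123
```

>>> {"api": "servo_tool", "payload": {
  "moves": [
    [[255,-0.012,0.012,0,-5],[255,-0.024,0.024,0,-10],[255,-0.036,0.036,0,-15],[255,-0.048,0.048,0,-20],[255,-0.06,0.06,0,-26],[255,-0.072,0.074,0,-32],[255,-0.085,0.087,0,-38],[255,-0.085,0.087,0,-38]]
  ]
}}

```text
time: 12.7
position: [0.4363, 0.2806, 0.3058]
ee_rot: [3.138, 0.002, -1.524]
force: [-0.6, 1.4, -2.7]
width: 0.122
```

>>> {"api": "servo_tool", "payload": {
  "moves": [
    [[255,0,0,0,0],[255,0,0,0,0],[255,0,0,0,0]]
  ]
}}

```text
time: 12.95
position: [0.436, 0.2797, 0.3051]
ee_rot: [3.136, 0.0, -1.525]
force: [1.1, 0.0, -3.6]
width: 0.126
```

```bash
python3 - <<'E'
from h import *
s=observe();print(s['position'],s['ee_rot'],s['joint_positions'].round(2))
ds={n:get(n,n+'4.png') for n in('scene','wrist','top')}
a=ds['scene']['pixels'][60:300,240:480];b=cv2.resize(ds['wrist']['pixels'],(400,300))
c=cv2.resize(a,(400,400));e=np.zeros((400,800,3),np.uint8);e[:,:400]=c;e[:300,400:]=b
cv2.imwrite('pics/mix4.png',e[:,:,::-1])
# held tote rim, measured
for n in ds:
    d=ds[n];P=cloud(d);h=cv2.cvtColor(d['pixels'],cv2.COLOR_RGB2HSV);z=P[...,2]
    for nm,lo,hi in(('yel',18,34),('blue',100,120)):
        m=((h[...,0]>lo)&(h[...,0]<hi)&(h[...,1]>110)&(z>.25)&(z<.34)&(P[...,0]>.4)&(P[...,0]<.7)).astype(np.uint8)
        q=np.argwhere(m)[:,::-1]
        if len(q)>20:
            for zz in(.3,):
                Q=P[m>0];t=np.percentile(Q[:,2],[50,90]);Q=Q[Q[:,2]>t[1]-.008]
                print(n,nm,len(q),t,cv2.minAreaRect((Q[:,:2]*1000).astype(np.float32)))
E
```

```text
[0.43603273 0.27974555 0.30511891] [ 3.13627051e+00  1.16604716e-04 -1.52463169e+00] [-0.12  0.6  -0.89  1.79  0.54  1.02  1.97]
scene yel 108 [0.30791004 0.31283688] ((439.0386657714844, 265.49102783203125), (14.998085975646973, 65.95648956298828), 1.9708232879638672)
scene blue 2329 [0.28641474 0.30659883] ((530.94287109375, 279.932861328125), (196.91796875, 129.57337951660156), 3.1682045459747314)
wrist yel 7858 [0.30957262 0.31045556] ((436.97125244140625, 275.85546875), (15.66001033782959, 80.78941345214844), 5.222317218780518)
wrist blue 32667 [0.28309201 0.30842157] ((508.2683410644531, 279.482666015625), (137.1864776611328, 123.3982925415039), 2.5207033157348633)
top blue 1165 [0.28678556 0.30741828] ((553.73193359375, 282.5833435058594), (149.0527801513672, 124.90518188476562), 0.9926846623420715)
```

View pics/mix4.png

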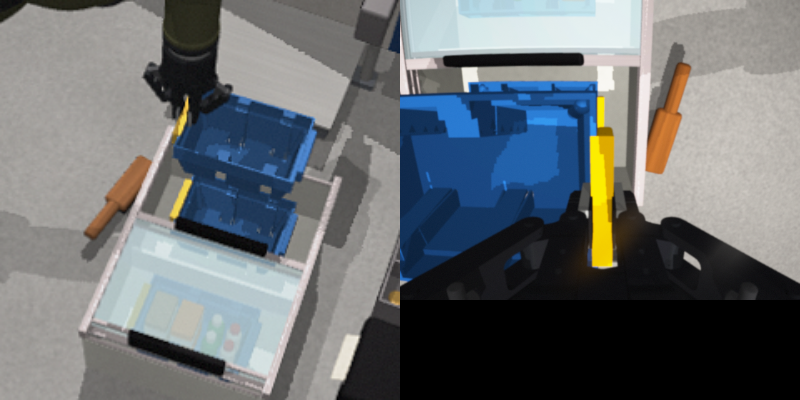

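The turned spare now hangs over the empty tote, yellow ends together (rails at (182,120) and (180,200) in the scene half). It's about 4 mm off, so I'll correct that and lower it.

>>> {"api": "servo_tool", "payload": {
  "moves": [
    [[255,0.004,-0.0025,0,0.5],[255,0.004,-0.0025,0.02,0.5],[255,0.004,-0.0025,0.045,0.5],[255,0.004,-0.0025,0.07,0.5],[255,0.004,-0.0025,0.095,0.5],[255,0.004,-0.0025,0.115,0.5],[255,0.004,-0.0025,0.125,0.5],[255,0.004,-0.0025,0.125,0.5]]
  ]
}}

```text
time: 13.77
position: [0.4383, 0.2744, 0.1788]
ee_rot: [3.134, -0.002, -1.535]
force: [0.2, -0.3, -2.8]
width: 0.12
```

>>> {"api": "servo_tool", "payload": {
  "moves": [
    [[255,0,0,0,0],[255,0,0,0,0]]
  ]
}}

```text
time: 13.93
position: [0.4389, 0.2746, 0.1797]
ee_rot: [3.136, -0.001, -1.536]
force: [-0.8, -0.1, -2.8]
width: 0.117
```

```bash
python3 - <<'E'
from h import *
s=observe();print(s['position'],s['ee_rot'],s['force'])
ds={n:get(n,n+'5.png') for n in('wrist','scene')}
for n in ds:
    d=ds[n];P=cloud(d);h=cv2.cvtColor(d['pixels'],cv2.COLOR_RGB2HSV);z=P[...,2]
    for zt in(.083,s['position'][2]+.002):
      for nm,lo,hi in(('yel',18,34),('blue',100,120)):
        m=((h[...,0]>lo)&(h[...,0]<hi)&(h[...,1]>110)&(abs(z-zt)<.007)&(P[...,0]>.4)&(P[...,0]<.7)&(P[...,1]>.19)).astype(np.uint8)
        q=np.argwhere(m)[:,::-1]
        if len(q)>20:
            Q=plane(d,q,zt);print(n,nm,zt.__round__(3),len(q),cv2.minAreaRect((Q[:,:2]*1000).astype(np.float32)),Q[:,:2].min(0),Q[:,:2].max(0))
E
```

```text
[0.43893304 0.27462418 0.17968204] [ 3.13580290e+00 -1.32955983e-03 -1.53583097e+00] [-0.7933548  -0.12241386 -2.82799638]
wrist yel 0.083 397 ((439.49560546875, 238.44979858398438), (9.060175895690918, 13.568826675415039), 2.3238298892974854) [0.43471506 0.23159094] [0.44410581 0.24540829]
wrist blue 0.083 854 ((533.3343505859375, 267.21588134765625), (180.7109375, 105.62413024902344), 1.9372155666351318) [0.44417332 0.21169339] [0.62537912 0.3194189 ]
wrist yel 0.182 7295 ((439.4794921875, 270.7247619628906), (12.99586296081543, 82.94367218017578), 1.6920509338378906) [0.43229408 0.2291459 ] [0.44652105 0.31234033]
wrist blue 0.182 8401 ((507.3231506347656, 273.52667236328125), (153.28770446777344, 103.44613647460938), 76.43840026855469) [0.44370354 0.20988759] [0.57557629 0.33601157]
scene yel 0.083 24 ((441.6395263671875, 238.617431640625), (11.014676094055176, 22.65978240966797), 21.62322998046875) [0.43597197 0.22708101] [0.44733317 0.25016203]
scene blue 0.083 82 ((592.6636962890625, 303.98724365234375), (67.20674896240234, 147.46482849121094), 50.143821716308594) [0.51720161 0.23414964] [0.63391051 0.33389297]
scene yel 0.182 81 ((440.6961669921875, 261.3358154296875), (12.825815200805664, 69.00405883789062), 3.1153738498687744) [0.43324372 0.22678048] [0.4480989 0.2954833]
scene blue 0.182 533 ((539.2334594726562, 270.2948913574219), (188.52952575683594, 130.3405303955078), 0.6793587803840637) [0.44545434 0.2042549 ] [0.63376701 0.33592042]
```

>>> {"api": "servo_tool", "payload": {
  "moves": [
    [[255,-0.0015,0,0.002,0],[255,-0.0015,0,0.01,0],[255,-0.0015,0,0.018,0],[255,-0.0015,0,0.025,0],[255,-0.0015,0,0.032,0],[255,-0.0015,0,0.038,0],[255,-0.0015,0,0.044,0],[255,-0.0015,0,0.044,0]]
  ]
}}

```text
time: 14.7
position: [0.4381, 0.2758, 0.1346]
ee_rot: [3.135, -0.002, -1.535]
force: [-0.7, -0.7, -4.2]
width: 0.12
```

>>> {"api": "servo_tool", "payload": {
  "moves": [
    [[255,0,0,0.004,0],[255,0,0,0.008,0],[255,0,0,0.012,0],[255,0,0,0.015,0],[255,0,0,0.015,0]]
  ]
}}

```text
time: 15.12
position: [0.4378, 0.2755, 0.119]
ee_rot: [3.134, -0.003, -1.535]
force: [-0.3, -0.1, -2.9]
width: 0.12
```

>>> {"api": "servo_tool", "payload": {
  "moves": [
    [[255,0,0,0.002,0],[255,0,0,0.004,0],[255,0,0,0.006,0],[255,0,0,0.008,0],[255,0,0,0.008,0]]
  ]
}}

```text
time: 15.53
position: [0.4378, 0.2757, 0.1111]
ee_rot: [3.134, -0.003, -1.535]
force: [-1.1, -0.8, -0.4]
width: 0.119
```

>>> {"api": "servo_tool", "payload": {
  "moves": [
    [[255,0,0,0.001,0],[255,0,0,0.002,0],[255,0,0,0.002,0]]
  ]
}}

```text
time: 15.78
position: [0.4376, 0.2757, 0.1102]
ee_rot: [3.135, -0.003, -1.534]
force: [-3.9, -2.9, 11.6]
width: 0.123
```

It's seated: the TCP is at 0.110 and the force reads +11.6 N. Releasing.

>>> {"api": "servo_tool", "payload": {
  "moves": [
    [[255,0,0,0,0],[225,0,0,0,0],[200,0,0,0,0],[180,0,0,0,0],[180,0,0,0,0],[180,0,0,0,0],[180,0,0,0,0]]
  ]
}}

```text
time: 16.37
position: [0.4377, 0.2758, 0.1101]
ee_rot: [3.135, -0.003, -1.534]
force: [0.1, 0.0, -0.5]
width: 0.293
```

>>> {"api": "servo_tool", "payload": {
  "moves": [
    [[180,0,0,-0.005,0],[180,0,0,-0.015,0],[180,0,0,-0.035,0],[180,0,0,-0.065,0],[180,0,0,-0.1,0],[180,0,0,-0.14,0],[180,0,0,-0.18,0],[180,0,0,-0.18,0]]
  ]
}}

```text
time: 17.03
position: [0.4406, 0.2803, 0.2982]
ee_rot: [-3.137, 0.007, -1.534]
force: [0.6, 0.2, -0.5]
width: 0.295
```

```bash
python3 emp.py w6 .113; python3 - <<'E'
from h import *
d=get('scene','sc6.png');cv2.imwrite('pics/sc6c.png',cv2.resize(d['pixels'][100:320,250:470,::-1],None,fx=2.5,fy=2.5))
E
```

```text
17.0333 [0.44058667 0.2803053  0.29815208] [-3.13737564  0.00659178 -1.53405506] [-0.12  0.61 -0.88  1.8   0.55  1.    1.95]
yel 1558 0.11508225529564153 ((437.6944580078125, 271.10491943359375), (11.990334510803223, 80.789306640625), 2.014780282974243) [0.43076405 0.23062246] [0.44505209 0.31159866]
blue 6510 0.11384865337842626 ((535.3593139648438, 274.9658203125), (188.60707092285156, 122.49420166015625), 1.9677561521530151) [0.43904451 0.21083307] [0.63042533 0.33861774]
```

View pics/sc6c.png

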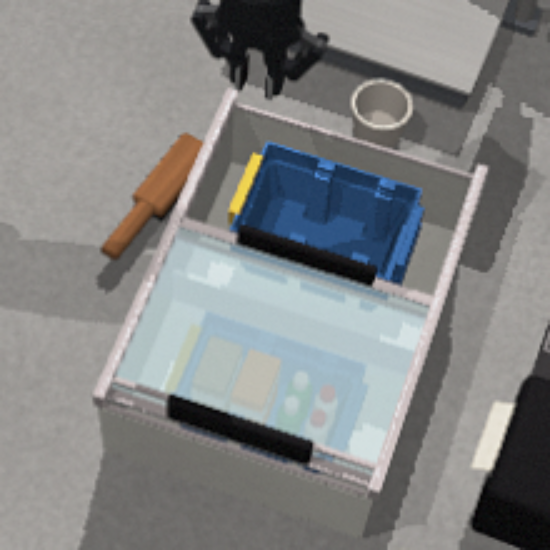

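The tote is fully nested: its rim is flat at z≈0.114 and the yellow ends are together at (245,190) in the crop. The lid handle is at (305,255). Next I'll regrip the handle and close the lid.

>>> {"api": "servo_tool", "payload": {
  "moves": [
    [[160,0.01,-0.01,0,5],[160,0.025,-0.025,0,11],[140,0.04,-0.04,0,18],[140,0.055,-0.055,0,25],[130,0.07,-0.07,0,32],[130,0.085,-0.085,0,39],[130,0.096,-0.093,0,46],[130,0.096,-0.093,0,52]]
  ]
}}

```text
time: 17.8
position: [0.5371, 0.1799, 0.2904]
ee_rot: [-3.141, -0.006, -2.454]
force: [0.5, 0.3, -0.4]
width: 0.489
```

>>> {"api": "servo_tool", "payload": {
  "moves": [
    [[130,0,0,0,6],[130,0,0,0,12],[130,0,0,0,19],[130,0,0,0,26],[130,0,0,0,32],[130,0,0,0,37],[130,0,0,0,38],[130,0,0,0,38]]
  ]
}}

```text
time: 18.47
position: [0.5363, 0.1796, 0.2895]
ee_rot: [-3.136, -0.007, -3.115]
force: [-0.1, -0.5, -0.5]
width: 0.492
```

```bash
python3 - <<'E'
from h import *
s=observe();print(s['position'],s['ee_rot'][2]*57.2958+360)
for n in('wrist','top','scene'):
    d=get(n);P=cloud(d);im=d['pixels'];z=P[...,2]
    m=((im.max(2)<70)&(z>.14)&(z<.175)&(P[...,1]>-.1)&(P[...,1]<.23)&(P[...,0]>.44)&(P[...,0]<.64)).astype(np.uint8)
    c,l,st,_=cv2.connectedComponentsWithStats(m)
    for i in range(1,c):
        if st[i,4]>40:
            q=np.argwhere(l==i)[:,::-1];print(n,st[i],cv2.minAreaRect((plane(d,q,.162)[:,:2]*1000).astype(np.float32)))
E
```

```text
[0.53633507 0.17955986 0.28950284] 181.50072280342937
wrist [ 333  122   19  216 3671] ((535.0508422851562, 191.34976196289062), (147.5048370361328, 11.381608009338379), 2.259188413619995)
wrist [  18  131   70  206 6991] ((542.6114501953125, -8.28360366821289), (149.1188507080078, 27.91547203063965), 2.126384973526001)
top [328 190   5  51 131] ((540.630615234375, -15.369823455810547), (143.6724853515625, 7.776373863220215), 2.207061290740967)
scene [345 190  56  24 432] ((537.5883178710938, 183.63414001464844), (149.08665466308594, 23.17567253112793), 2.440836191177368)
scene [317 258  58  26 461] ((546.8087158203125, -24.698501586914062), (148.5258331298828, 23.25904083251953), 2.359227418899536)
```

>>> {"api": "servo_tool", "payload": {
  "moves": [
    [[130,0,0.01,0.005,-0.8],[130,0,0.01,0.03,-0.8],[130,0,0.01,0.055,-0.8],[130,0,0.01,0.08,-0.8],[130,0,0.01,0.105,-0.8],[130,0,0.01,0.12,-0.8],[130,0,0.01,0.128,-0.8],[130,0,0.01,0.128,-0.8]]
  ],
  "grip_force": 40
}}

```text
time: 19.28
position: [0.5346, 0.1893, 0.1599]
ee_rot: [-3.136, -0.01, -3.1]
force: [-0.4, -0.2, 0.9]
width: 0.49
```

>>> {"api": "servo_tool", "payload": {
  "moves": [
    [[255,0,0,0,0],[255,0,0,0,0],[255,0,0,0,0],[255,0,0,0,0],[255,0,0,0,0],[255,0,0,0,0]]
  ]
}}

```text
time: 19.78
position: [0.5351, 0.1901, 0.161]
ee_rot: [-3.138, -0.008, -3.1]
force: [0.1, 0.4, 5.7]
width: 0.133
```

>>> {"api": "servo_tool", "payload": {
  "moves": [
    [[255,0,0.01,0,0],[255,0,0.03,0,0],[255,0,0.055,0,0],[255,0,0.08,0,0],[255,0,0.105,0,0],[255,0,0.13,0,0],[255,0,0.148,0,0],[255,0,0.15,0,0]]
  ]
}}

```text
time: 20.45
position: [0.5291, 0.3456, 0.1611]
ee_rot: [3.14, -0.004, -3.096]
force: [1.4, 1.8, 2.7]
width: 0.13
```

>>> {"api": "servo_tool", "payload": {
  "moves": [
    [[255,0,0.003,0,0],[255,0,0.006,0,0],[255,0,0.009,0,0],[255,0,0.012,0,0],[255,0,0.015,0,0],[255,0,0.018,0,0],[255,0,0.018,0,0]]
  ]
}}

```text
time: 21.03
position: [0.5285, 0.3632, 0.1611]
ee_rot: [3.141, -0.004, -3.096]
force: [0.4, -2.6, 3.8]
width: 0.125
```

>>> {"api": "servo_tool", "payload": {
  "moves": [
    [[255,0,0.003,0,0],[255,0,0.006,0,0],[255,0,0.009,0,0],[255,0,0.01,0,0],[255,0,0.01,0,0]]
  ]
}}

```text
time: 21.45
position: [0.5285, 0.3635, 0.161]
ee_rot: [-3.126, -0.007, -3.101]
force: [-2.9, -18.5, 15.5]
width: 0.129
```

>>> {"api": "servo_tool", "payload": {
  "moves": [
    [[255,0,0.001,0,0],[200,0,0.001,0,0],[130,0,0.001,0,0],[130,0,0.001,0,0],[130,0,0.001,0,0],[130,0,0.001,-0.02,0],[130,0,0.001,-0.06,0],[130,0,0.001,-0.1,0]]
  ]
}}

```text
time: 22.12
position: [0.528, 0.3661, 0.2605]
ee_rot: [-3.124, -0.011, -3.099]
force: [1.2, 1.1, 0.6]
width: 0.487
```

>>> {"api": "servo_tool", "payload": {
  "moves": [
    [[130,0.03,0,-0.01,0],[130,0.04,-0.01,-0.02,0],[130,0.04,-0.01,-0.02,0],[130,0.04,-0.01,-0.02,0],[130,0.04,-0.01,-0.02,0]]
  ]
}}

```text
time: 22.53
position: [0.4893, 0.3547, 0.2805]
ee_rot: [-3.124, -0.011, -3.1]
force: [0.2, 1.5, -0.1]
width: 0.491
```

```bash
python3 - <<'E'
from h import *
s=observe();print(s['time'],s['position'],s['force'])
for n in('wrist','top','scene'):
    d=get(n,n+'9.png');P=cloud(d);im=d['pixels'];z=P[...,2]
    m=((im.max(2)<70)&(z>.14)&(z<.175)&(P[...,1]>-.1)&(P[...,1]<.4)&(P[...,0]>.44)&(P[...,0]<.64)).astype(np.uint8)
    c,l,st,_=cv2.connectedComponentsWithStats(m)
    for i in range(1,c):
        if st[i,4]>40:
            q=np.argwhere(l==i)[:,::-1];print(n,st[i],cv2.minAreaRect((plane(d,q,.162)[:,:2]*1000).astype(np.float32)))
cv2.imwrite('pics/sc9c.png',cv2.resize(cv2.imread('pics/scene9.png')[40:480,100:520],None,fx=1.35,fy=1.35))
E
```

```text
22.5333 [0.48933919 0.35468284 0.28046743] [ 0.16390042  1.45940885 -0.07755234]
wrist [ 327  185   19  209 3298] ((526.7720947265625, 362.18994140625), (150.44424438476562, 10.610492706298828), 2.1565916538238525)
top [328 190   5  50 128] ((541.9869995117188, -15.658393859863281), (140.991943359375, 7.419122695922852), 2.3653934001922607)
top [196 197   5  26 125] ((561.5332641601562, 362.195556640625), (72.97726440429688, 11.690156936645508), 0.9173582792282104)
scene [366 139  53  24 419] ((531.3560180664062, 353.3246765136719), (148.3786163330078, 28.544790267944336), 3.044506072998047)
scene [317 258  58  26 447] ((546.4603271484375, -23.873531341552734), (147.89781188964844, 21.583810806274414), 2.3580634593963623)
```

View pics/sc9c.png

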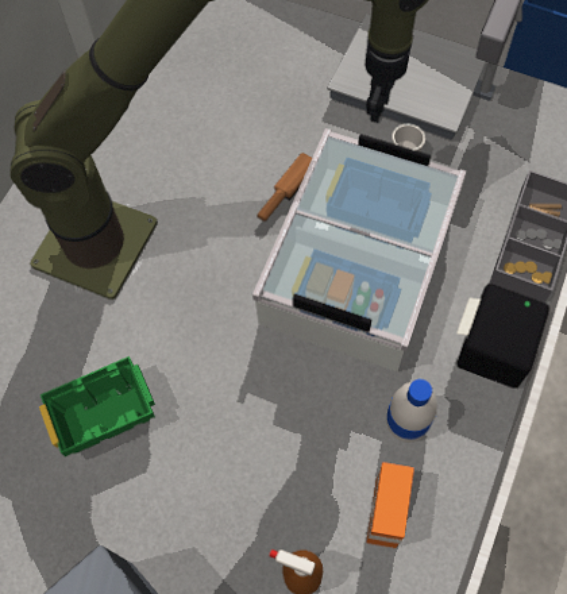

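The lid looks shut and everything else is unchanged. Wrist and gripper readings of the handle differ by about 1 mm, so I'll nudge it against its stop with shut fingers.

>>> {"api": "servo_tool", "payload": {
  "moves": [
    [[255,-0.02,-0.02,0,0],[255,-0.038,-0.038,0.01,0],[255,-0.038,-0.038,0.04,0],[255,-0.038,-0.038,0.07,0],[255,-0.038,-0.038,0.1,0],[255,-0.038,-0.038,0.115,0],[255,-0.038,-0.038,0.116,0],[255,-0.038,-0.038,0.116,0]]
  ]
}}

```text
time: 23.35
position: [0.5272, 0.3159, 0.163]
ee_rot: [-3.122, -0.014, -3.1]
force: [0.2, 0.6, 0.7]
width: 0.0
```

>>> {"api": "servo_tool", "payload": {
  "moves": [
    [[255,0,0.003,0,0],[255,0,0.006,0,0],[255,0,0.009,0,0],[255,0,0.012,0,0],[255,0,0.015,0,0],[255,0,0.018,0,0],[255,0,0.018,0,0]]
  ]
}}

```text
time: 23.93
position: [0.5262, 0.3351, 0.1629]
ee_rot: [-3.123, -0.014, -3.099]
force: [-0.0, 1.0, 0.4]
width: -0.002
```

>>> {"api": "servo_tool", "payload": {
  "moves": [
    [[255,0,0.003,0,0],[255,0,0.006,0,0],[255,0,0.009,0,0],[255,0,0.011,0,0],[255,0,0.013,0,0],[255,0,0.013,0,0]]
  ]
}}

```text
time: 24.43
position: [0.5259, 0.3437, 0.1627]
ee_rot: [-3.115, -0.015, -3.101]
force: [-1.5, -7.4, 7.9]
width: -0.0
```

>>> {"api": "servo_tool", "payload": {
  "moves": [
    [[255,0,0.004,0,0],[255,0,0.008,0,0],[255,0,0.008,0,0],[255,0,0.008,0,0]]
  ]
}}

```text
time: 24.77
position: [0.526, 0.3439, 0.1626]
ee_rot: [-3.101, -0.018, -3.105]
force: [-1.7, -14.5, 10.7]
width: 0.001
```

>>> {"api": "servo_tool", "payload": {
  "moves": [
    [[255,0,-0.01,0,0],[255,0,-0.02,0,0],[255,0,-0.03,-0.02,0],[255,0,-0.03,-0.06,0],[255,0,-0.03,-0.1,0],[255,0,-0.03,-0.12,0],[255,0,-0.03,-0.12,0],[255,0,-0.03,-0.12,0]]
  ]
}}

```text
time: 25.43
position: [0.5296, 0.3194, 0.285]
ee_rot: [-3.104, -0.015, -3.105]
force: [-0.0, -0.1, -0.8]
width: -0.001
```

```bash
python3 - <<'E'
from h import *
d=get('wrist','w10.png');P=cloud(d);im=d['pixels'];z=P[...,2];s=observe();print(s['time'],s['position'])
m=((im.max(2)<70)&(z>.14)&(z<.175)&(P[...,1]>.25)&(P[...,1]<.4)&(P[...,0]>.44)&(P[...,0]<.64)).astype(np.uint8)
q=np.argwhere(m)[:,::-1];print(len(q),cv2.minAreaRect((plane(d,q,.162)[:,:2]*1000).astype(np.float32)))
E
```

```text
25.4833 [0.52887349 0.31858908 0.28339271]
4625 ((528.470458984375, 361.48602294921875), (147.88763427734375, 14.516924858093262), 2.2393927574157715)
```

```bash
python3 -c "
from h import *
print(manip.hand_in())"
```

```text
the job is handed in; nothing more can be done
None
```

The spare blue tote is now nested in the empty one, yellow ends together, with the left lid shut over it. I handed the job in at about 25.5 s of robot time, with the arm clear at z ≈ 0.28 m.

**What I did:** I pinched the left lid's handle and slid it fully open to its stop. It had started about 11 mm ajar. I then lifted the spare by its yellow rail, turned it about 155° and lowered it in until contact. I released it only once it was seated, then slid the lid shut again.

**Last checks:**
- **Nesting:** with the lid still open, the spare's rim measured level at about 114 mm (113 expected).
- **Lid shut:** the lid stopped firmly at 18 N after about 175 mm of travel. A second push with shut fingers at about 14 N did not move it.
- **Everything else:** the right lid's handle reads the same as at the start, to within 1 mm. In the last scene picture the other items looked untouched.

**Disagreement:** camera readings of the handle gave about 171 mm of closing travel, against about 175 mm from the gripper. After shutting, the wrist camera put the handle 1–2 mm short of the gripper's reading. I put this down to camera error, since the lid would not move further.

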